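# Close up the roller rest and lay the spare roller in it

## Task

The two-part rest for the spare conveyor roller has come apart: set the loose cradle squarely against the open end of the cradle bolted down beside it, end face to end face with no gap or step and its own stop plate outwards, and let go of it. Only then lift the roller from the parking cradle, without letting it roll off onto the table, and lay it in the closed-up rest between the two stop plates. Leave everything else on the bench where it is.

Things in the scene. Friction and masses are not known exactly. Their poses are not given: they have to be found in the camera images.
- fixed_cradle: Bolted-down half of the rest. Grey plastic block 110 long (x), 64 wide (y), flat sides, shoulders 44 high; V groove 40 wide, 12 deep along x in its top. Origin: centre of underside, on the table, z up. At -x a stop plate 8 thick (x -55 to -47), 64 wide, 72 high, with a steel foot 26 long, 11 high behind it. The +x end is open and free.
- fixed_face (a point): Centre of the fixed cradle's open end face (its x = +55, 22 above the table); axes as the cradle's, so x points out of the face.
- loose_cradle: Loose half, 0.25-0.5 kg, no foot. Grey plastic block 110 long (x), 64 wide (y), flat sides, shoulders 44 high; V groove 40 wide, 12 deep along x in its top. Origin: centre of underside, on the table, z up. At -x a stop plate as on the fixed cradle; +x end open. Joined, the two x axes point at each other and the groove is 204 long between stop plates.
- loose_face (a point): Centre of the loose cradle's open end face (its x = +55, 22 above the table); axes as the cradle's, x out of the face. It coincides with fixed_face when joined.
- parking_cradle: Bolted down; the roller waits in it. Grey plastic block 110 long (x), 64 wide (y), flat sides, shoulders 44 high; V groove 40 wide, 12 deep along x in its top. Origin: centre of underside, on the table, z up. No stop plates; a steel foot 26 long, 11 high beyond each end.
- roller: Steel conveyor roller, 0.4-0.75 kg: tube 50 diameter, 176 long, 12 mm spindles standing out 10 at each end (196 over all). Origin: its middle, on the axis; x along the axis. It lies in the parking cradle's groove, ends overhanging. In any of these grooves its axis is 61 above the table, 17 above the shoulders, so fingers fit beside it down to the shoulders.
- carton_a: Bystander: small plain cardboard carton, 80 x 70 x 60 high. Origin: centre of its underside.
- carton_b: Bystander: plain cardboard carton, 80 x 120 x 65 high. Origin: centre of its underside.
- tape_roll: Bystander: roll of clear packing tape lying flat, 90 across, 48 high. Origin: centre of its underside.
- spray_bottle: Bystander: standing white spray bottle, 60 across, 170 high (tall: go round or over it). Origin: centre of its underside.
- label_roll: Bystander: roll of white paper labels lying flat, 80 across, 50 high. Origin: centre of its underside.
- wrench: Bystander: steel open-ended wrench lying flat along its x axis, 160 long, at most about 40 wide, under 15 high. Origin: within it, near the middle of its length, underside.
- pick_bin: Bystander: empty blue open bin, 110 x 150 x 70 high. Origin: centre of its underside.
Things that resemble listed ones, but are neither listed nor needed, are in the scene too. Leave any brown look-alike of the roller alone. What is shaped like the parking_cradle but orange is not meant.

How it is judged:
By the outcome, as a careful person would: the job done as asked, in the order asked, and still so for the second after the job is handed in, with the robot touching nothing.
It also fails if it takes over 59 s, if anything falls off the work surface, if the arm or the gripper's body presses on something with over 40 N, if the wrist force passes 120 N, or if a joint passes its speed limit or range.

## Robot

A 6-joint arm with a two-finger parallel gripper is mounted at the origin on the work surface. World frame = base frame: x ahead of the robot, y to its left, z up, the work surface at z = 0. Lengths are in m, angles in rad, forces in N, time in s.
With the tool pointing down it reaches from about 0.3 to 0.875 m from the base axis. Payload 6.4 kg.
Tool frame: the origin (TCP) lies midway between the tips of the shut fingers; the grasp point (between the pads) lies 19 mm behind it (ctrl.tcp_to_grasp is the distance from the TCP to the grasp point, in m); z points along the fingers, y is the direction in which the jaws open and shut (so a half turn about z gives the same grasp; the last joint's range is limited). The gripper opens to 85 mm and grips with 20 to 120 N. Pads are 22 mm wide; open, the fingers measure 114 mm over their backs; the gripper's body (76 mm by 85 mm) begins 54 mm behind the grasp point. The pads swing forward as they close: fully open they stand 13 mm farther back than shut.
Start: joints at [-1.458, 0.181, 1.607, -0, 1.354, -0.206], TCP at [0.18, -0.546, 0.201] pointing down, gripper open.
Joint ranges: [-2.99, 2.99], [-0.89, 2.07], [0.3, 2.58], [-1.14, 4.28], [0, 2.63], [-3.12, 3.12]. Speed limits (rad/s): [2.57, 2.57, 3.01, 3.14, 3.14, 3.14].

## Interface

Orientations are given as a unit quaternion [w, x, y, z].
In Python, from bench import monitor, imaging, order, spotter, ctrl gives the robot as it stands.
- The arm moves only by the shell command python3 -m pendant 'ROWS'. ROWS is JSON, a list that holds one entry, the list of rows, each a list of 5 numbers: the shift along the world's x, y, z in mm, then the turn about the world's z in degrees, then the finger opening in mm, from 0 to 85.4. A call has 1 to 8 rows; each row shifts and turns the commanded pose from where the row before left it; what a row does not reach is not made up. A row lasts 1/8 s, in which the tool goes at most 62.5 mm and 10.7 degrees, less where a joint would pass 70% of its speed; a pose out of reach is approached as far as the arm can. A call with a gripper value outside its range is refused whole. The fingers move at their own pace and stop on an object; the grip force is fixed at half the most. Time passes only in rows, so rows that do not move let the fingers close. It gives the time, the measured TCP pose, the force and the opening at its end, in the units of the state.
- monitor.get_obs(): the state, without advancing time (a new reading comes with each control period).
- imaging.camera(name): name is "side" or "top" or "wrist"; returns a dict with "img" (384x512x3 uint8, red, green, blue), "vfov" (degrees; the focal length in pixels is half the picture's height over the tangent of half this angle, whatever the lens; pixels are square), "cx", "cy" (the principal point, pixels), "origin" and "orientation" of the camera in the world. Camera axes: x right, y down, z forward; pixel columns grow to the right and rows downward; lengths in m; the calibration is good to about 2 mm. The wrist camera is an equidistant fisheye: a pixel r from the principal point sees the ray r / f radians off the axis. A picture is of the moment at which its call begins. There is no depth.
- order.hand_in(): hands the job in, once; it reports no verdict.
Trained networks look in the newest picture that a camera, given by its name, has taken for a name from the list of things; names that differ only in an ending like _2 or _b are one class to them, and where a whole thing is asked for, a point or a joint stands for the part that bears it (a point fixed in the world has none). Each returns a list of dicts, best first, with "confidence" (0 to 1); they miss things now and then, are a little off and sometimes report something else, mostly with a low value. They report only what shows in the picture. A call takes as long as a camera call. They do not tell look-alikes from the thing itself.
- spotter.recognise(camera, thing): "at" ([x, y, z] in m, in the coordinates of the camera as it stood for that picture, good to about 4 mm: the middle of the surface that is visible of it).
- spotter.tip_of(camera, thing): "at" ([x, y, z] in m, in the coordinates of the camera as it stood for that picture, good to about 4 mm: a listed point, or the origin of a listed thing).
The state is a dict: "time_s": time; "q": joint angles; "dq": joint speeds; "joint_efforts": joint torques, N m; "eef_pos": TCP position; "eef_rot": TCP orientation; "wrist_force": force on the tool from outside, world axes, zero at the start; "torque": the same for the moment, N m; "opening": opening from 0.0 (shut) to 1.0 (fully open).
Only numpy, scipy, OpenCV 4.12 (cv2) and the standard library are available. Lean on these libraries where they do the work, as an engineer would, in place of code of your own. Each camera call takes 0.05 s, during which the arm holds its last target. There are 200 camera calls.

## Working session

There is one attempt and no reset: what is moved stays moved. The work goes in short steps, Python scripts to look and compute and a shell command to move; the robot and the scene stay as the last step left them, time stands still between calls to the robot, and variables do not carry over. Pictures are saved under pics/ and viewed, about 8 in all and at most 12, crops included, and the job is handed in when it is done.

```bash
mkdir -p pics
cat > h.py <<'E'
import numpy as np, cv2
from scipy.spatial.transform import Rotation as R
from bench import monitor, imaging, order, spotter, ctrl
def q2R(q): return R.from_quat([q[1],q[2],q[3],q[0]]).as_matrix()
def cam(n,save=None):
    c=imaging.camera(n); c['R']=q2R(c['orientation']) if np.size(c['orientation'])==4 else np.array(c['orientation'])
    c['f']=c['img'].shape[0]/2/np.tan(np.radians(c['vfov'])/2); c['name']=n
    if save: cv2.imwrite('pics/'+save,cv2.cvtColor(c['img'],cv2.COLOR_RGB2BGR))
    return c
def w(c,p): return c['R']@np.array(p)+np.array(c['origin'])
def proj(c,P):
    p=(np.atleast_2d(P)-np.array(c['origin']))@c['R']
    if c['name']=='wrist':
        r=np.hypot(p[:,0],p[:,1]); th=np.arctan2(r,p[:,2]); k=c['f']*th/np.maximum(r,1e-9)
        return np.c_[c['cx']+k*p[:,0],c['cy']+k*p[:,1]]
    return np.c_[c['cx']+c['f']*p[:,0]/p[:,2],c['cy']+c['f']*p[:,1]/p[:,2]]
def ray(c,uv,z):
    uv=np.atleast_2d(uv).astype(float); d=(uv-[c['cx'],c['cy']])/c['f']
    if c['name']=='wrist':
        r=np.hypot(*d.T); v=np.c_[d*(np.sin(r)/np.maximum(r,1e-9))[:,None],np.cos(r)]
    else: v=np.c_[d,np.ones(len(d))]
    v=v@c['R'].T; o=np.array(c['origin']); return o+v*((z-o[2])/v[:,2])[:,None]
E
python3 - <<'E'
from h import *
np.set_printoptions(precision=3,suppress=True)
for n in('top','side'):
    c=cam(n,n+'0.png'); print(n,c['origin'],c['R'][:,2],c['f'])
    for t in('fixed_cradle','fixed_face','loose_cradle','loose_face','parking_cradle','roller'):
        for f in(spotter.recognise,spotter.tip_of):
            for d in f(n,t)[:3]:
                P=w(c,d['at']); print(t,f.__name__,round(d['confidence'],2),P,proj(c,P)[0].round())
print(ctrl.tcp_to_grasp, monitor.get_obs()['time_s'])
cv2.imwrite('pics/b0.png',cv2.resize(cv2.imread('pics/top0.png'),(800,600),interpolation=cv2.INTER_CUBIC))
E
```

```text
top [ 0.403 -0.141  1.074] [ 0.132 -0.029 -0.991] 350.4972712166097
fixed_cradle call 0.85 [0.555 0.303 0.041] [ 96. 192.]
fixed_cradle call 0.73 [ 0.554  0.298 -0.003] [104. 195.]
fixed_cradle call 0.64 [ 0.454 -0.002 -0.006] [203. 225.]
fixed_face call 0.82 [0.559 0.304 0.04 ] [ 96. 191.]
fixed_face call 0.95 [0.562 0.25  0.02 ] [117. 191.]
loose_cradle call 0.93 [ 0.658 -0.046  0.042] [215. 156.]
loose_cradle call 0.69 [0.558 0.308 0.04 ] [ 95. 191.]
loose_cradle call 0.61 [ 0.506 -0.274  0.08 ] [294. 203.]
loose_cradle call 0.73 [ 0.66  -0.044  0.003] [215. 158.]
loose_cradle call 0.34 [ 0.504 -0.28   0.06 ] [295. 204.]
loose_face call 0.6 [ 0.655 -0.046  0.04 ] [215. 157.]
loose_face call 0.89 [ 0.616 -0.005  0.017] [202. 171.]
loose_face call 0.62 [ 0.382 -0.232 -0.   ] [279. 247.]
parking_cradle call 0.79 [ 0.326 -0.62   0.035] [412. 263.]
parking_cradle call 0.63 [ 0.494 -0.297  0.042] [300. 208.]
parking_cradle call 0.78 [ 0.511 -0.301 -0.002] [299. 204.]
parking_cradle call 0.6 [ 0.326 -0.637 -0.002] [412. 262.]
roller call 0.75 [ 0.506 -0.28   0.08 ] [296. 203.]
roller cal
[... 636 characters left out ...]
039  0.003] [289. 181.]
loose_face call 0.96 [ 0.662 -0.061  0.036] [290. 177.]
loose_face call 0.88 [ 0.62  -0.003  0.023] [277. 171.]
parking_cradle call 0.68 [ 0.332 -0.663  0.036] [181. 333.]
parking_cradle call 0.57 [0.554 0.291 0.044] [254. 129.]
parking_cradle call 0.55 [ 0.511 -0.344  0.018] [252. 238.]
parking_cradle call 0.67 [ 0.327 -0.631  0.   ] [182. 330.]
parking_cradle call 0.56 [ 0.514 -0.293  0.001] [252. 231.]
roller call 0.96 [ 0.51  -0.304  0.084] [250. 212.]
roller call 0.86 [ 0.293 -0.45   0.047] [173. 261.]
roller call 0.51 [0.558 0.296 0.039] [254. 129.]
roller call 0.78 [ 0.292 -0.422  0.026] [174. 259.]
roller call 0.76 [ 0.506 -0.276  0.065] [249. 211.]
0.0187 1.3
```

View pics/b0.png

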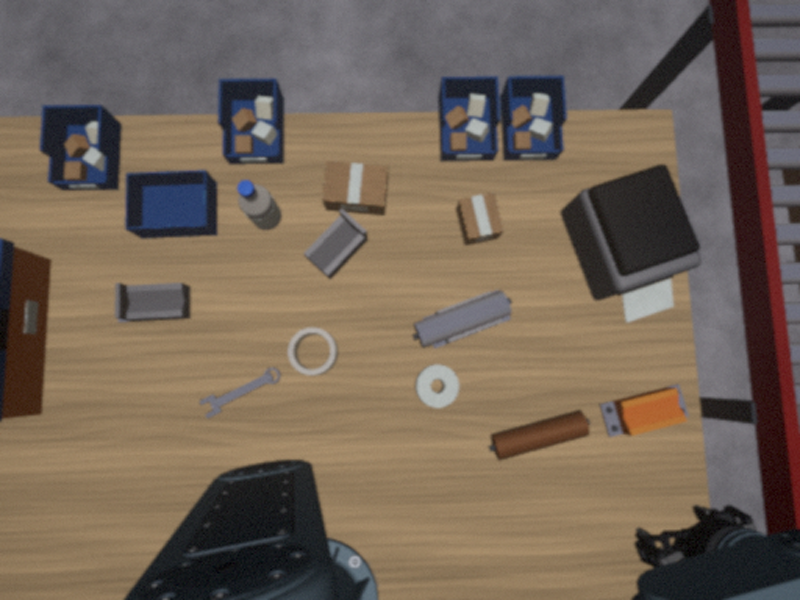

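View pics/side0.png

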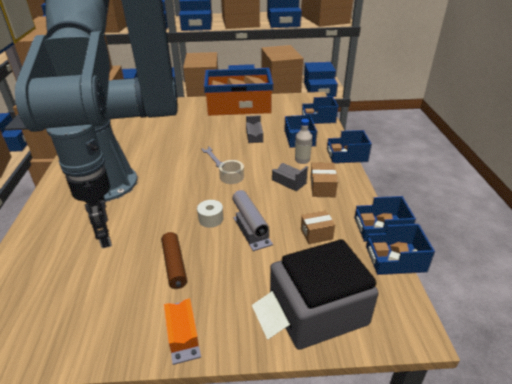

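The top view shows the fixed cradle at about (152,302), its open end to the right (−y). The loose cradle is at (337,243) with its open end lower-left, and the grey roller in the parking cradle is at (463,318). The brown roller and orange cradle are decoys. The side view agrees, so I'm moving over the loose cradle.

```bash
python3 -m pendant '[[[39,43,6,0,85],[39,43,6,0,85],[39,43,6,0,85],[39,43,6,0,85],[39,43,6,0,85],[39,43,6,0,85],[39,43,6,0,85],[39,43,6,0,85]]]'; python3 -c "
from h import *
o=monitor.get_obs();print(q2R(o['eef_rot']).round(3),o['q'])"
```

```text
time_s: 2.3
eef_pos: [0.4934, -0.2005, 0.2496]
eef_rot: [0.0, 0.987, 0.159, 0.0]
wrist_force: [0.1, -1.4, 0.6]
opening: 0.998
[[ 0.95   0.313  0.001]
 [ 0.313 -0.95  -0.001]
 [ 0.     0.001 -1.   ]] [-6.08968433e-01  4.63693829e-02  1.65634440e+00 -1.03369115e-04
  1.43804555e+00  6.43096341e-01]
```

```bash
python3 -m pendant '[[[20,20,-5,10,85],[20,20,-5,10,85],[20,20,-5,10,85],[20,20,-5,10,85],[20,20,-5,10,85],[20,20,-5,10,85],[20,20,-5,10,85],[16,20,-5,10,85]]]' >/dev/null;  python3 -m pendant '[[[0,0,-5,10,85],[0,0,-5,10,85],[0,0,-5,10,85],[0,0,0,10,85],[0,0,0,0,85]]]'
python3 - <<'E'
from h import *
np.set_printoptions(precision=4,suppress=True)
c=cam('wrist','w1.png');print(c['origin'],c['R'][:,2],c['f'])
for t in('loose_cradle','loose_face','fixed_cradle','fixed_face'):
    for d in spotter.tip_of('wrist',t)[:2]:
        P=w(c,d['at']); print(t,round(d['confidence'],2),P,proj(c,P)[0].round())
cv2.imwrite('pics/w1b.png',cv2.resize(c['img'][:,:,::-1],(800,600),interpolation=cv2.INTER_CUBIC))
E
```

```text
time_s: 3.92
eef_pos: [0.6482, -0.042, 0.194]
eef_rot: [-0.0, 0.357, 0.934, -0.0]
wrist_force: [-1.0, 0.6, -0.3]
opening: 0.995
[0.5865 0.0128 0.3668] [ 0.2382 -0.2138 -0.9474] 297.3186396354542
loose_cradle 0.81 [ 0.6658 -0.0422 -0.0003] [265. 168.]
loose_face 0.57 [ 0.6201 -0.0059  0.0242] [263. 124.]
```

View pics/w1b.png

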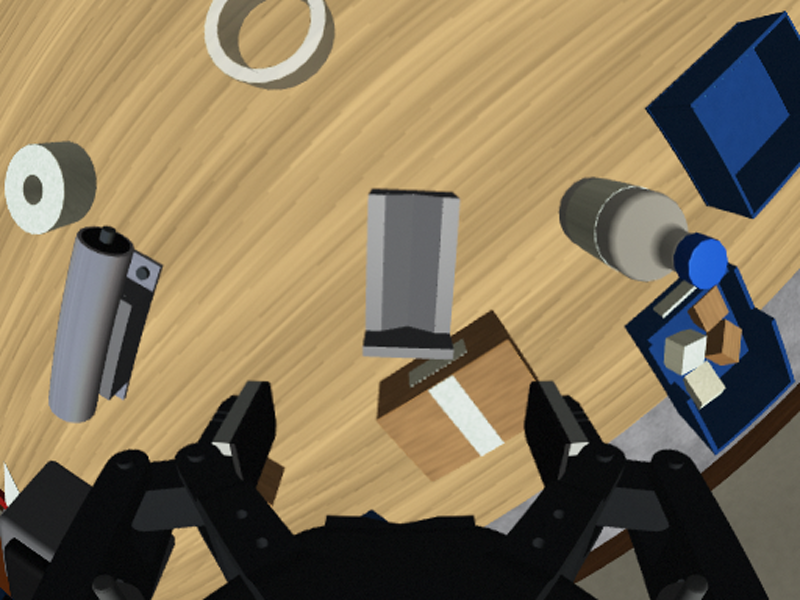

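The wrist view shows the loose cradle centred at (411,270), open end at the top (370–458, ~194), and stop plate at (362–454, 350) near the carton's corner. I'm measuring its edges.

Run:
```python
from h import *
np.set_printoptions(precision=4,suppress=True)
c=cam('wrist')
pt=np.array([[370,194],[459,198],[366,330],[454,333]])*.64
P=ray(c,pt,.044);print(P[:,:2])
for a,b in((0,1),(0,2),(1,3)):
    v=P[b]-P[a];print(np.degrees(np.arctan2(v[1],v[0])),np.hypot(*v[:2]))
T=ray(c,np.array([[362,357],[453,359]])*.64,.072);print(T, np.degrees(np.arctan2(*(T[1]-T[0])[1::-1])))
o=monitor.get_obs();r=q2R(o['eef_rot']);print(np.degrees(np.arctan2(r[1,0],r[0,0])),o['eef_pos'])
```

```text
[[ 0.5991 -0.0262]
 [ 0.6424  0.0184]
 [ 0.672  -0.0979]
 [ 0.7184 -0.0498]]
45.83475211790737 0.062132795405809946
-44.5365394334904 0.10217610507108749
-41.90074790035361 0.10207736767491776
[[ 0.6778 -0.1047  0.072 ]
 [ 0.7222 -0.0577  0.072 ]] 46.67651486548733
138.17844325930506 [ 0.6483 -0.0421  0.1942]
```

```bash
python3 -m pendant '[[[6.5,6,-30,-1.5,85],[0,0,-50,0,85],[0,0,-50,0,85],[0,0,-40,0,85],[0,0,-16,0,85],[0,0,0,0,55],[0,0,0,0,55],[0,0,0,0,55]]]';  python3 -m pendant '[[[0,0,0,0,55],[0,0,0,0,55],[0,0,0,0,55]]]'
```

```text
time_s: 5.22
eef_pos: [0.6564, -0.0364, 0.0103]
eef_rot: [0.002, 0.368, 0.93, 0.0]
wrist_force: [0.3, -0.4, -0.6]
opening: 0.644
time_s: 5.6
eef_pos: [0.656, -0.0363, 0.0099]
eef_rot: [0.001, 0.368, 0.93, 0.0]
wrist_force: [-0.0, -0.9, 5.9]
opening: 0.643
```

```bash
python3 -m pendant '[[[0,0,0,0,40],[0,0,0,0,40],[0,0,0,0,40]]]'
python3 - <<'E'
from h import *
c=cam('wrist','w2.png')
cv2.imwrite('pics/w2b.png',c['img'][100:,60:460,::-1].repeat(2,0).repeat(2,1))
E
```

```text
time_s: 5.98
eef_pos: [0.6574, -0.0372, 0.0123]
eef_rot: [0.003, 0.368, 0.93, -0.0]
wrist_force: [-3.4, -0.3, 16.6]
opening: 0.473
```

View pics/w2b.png

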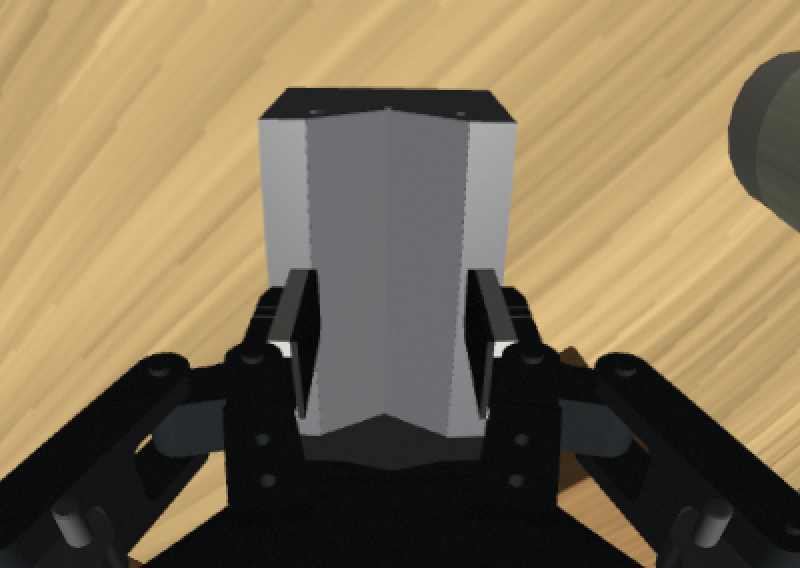

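Run:
```python
from h import *
np.set_printoptions(precision=4,suppress=True)
c=cam('wrist');o=monitor.get_obs();r=q2R(o['eef_rot']);t=np.array(o['eef_pos'])
print(c['origin'],t,o['q'],o['wrist_force'],o['torque'])
f=lambda p:(np.array(p)/2+[60,100])
P=ray(c,[f((260,120)),f((515,122)),f((268,283)),f((505,283))],.044);print(P,np.linalg.norm(P[1]-P[0]),np.linalg.norm(P[3]-P[2]))
g=lambda y,z:(proj(c,t+r@[0,y,z])[0]-[60,100])*2
for z in(0,-.01,-.02,-.03): print(z,g(-.02,z),g(.02,z))
c=cam('side','s2.png');u=proj(c,t)[0].astype(int);print(u)
cv2.imwrite('pics/s2b.png',cv2.resize(c['img'][u[1]-70:u[1]+50,u[0]-80:u[0]+80,::-1],(800,600),interpolation=cv2.INTER_CUBIC))
```

```text
[0.5962 0.0194 0.1847] [ 0.6575 -0.0372  0.0123] [-0.2359  0.567   1.5037 -0.001   1.065  -1.0517] [-3.0317 -1.1508 18.4366] [-0.3603  0.6988 -0.0518]
[[ 0.5985 -0.027   0.044 ]
 [ 0.642   0.0185  0.044 ]
 [ 0.6308 -0.0591  0.044 ]
 [ 0.6752 -0.0119  0.044 ]] 0.06291944765200297 0.06482559630214897
0 [330.6609 247.9147] [454.675  247.9528]
-0.01 [327.6177 261.8631] [457.8137 261.8986]
-0.02 [324.2849 277.2309] [461.2505 277.2626]
-0.03 [320.6251 294.2214] [465.0239 294.2477]
[287 178]
```

View pics/s2b.png

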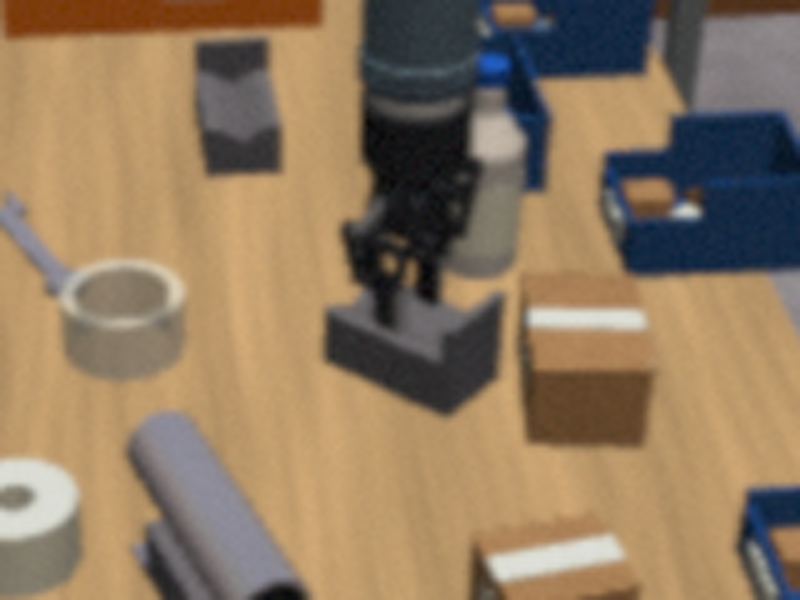

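The fingers are on top of the shoulders and the groove, not around the sides. I'm raising and opening to see where the tips really sit relative to the TCP.

```bash
python3 -m pendant '[[[0,0,30,0,40],[0,0,30,0,64],[0,0,0,0,64],[0,0,0,0,64],[0,0,0,0,64]]]'
python3 - <<'E'
from h import *
c=cam('wrist','w3.png');o=monitor.get_obs();r=q2R(o['eef_rot']);t=np.array(o['eef_pos'])
im=c['img'][:,:,::-1].copy()
for z in(0,-.01,-.02,-.03,-.04):
  for y in(-.032,.032):
    u=proj(c,t+r@[0,y,z])[0]; cv2.circle(im,tuple(u.round().astype(int)),1,(0,0,255) if z in(0,-.02,-.04) else (0,255,0),-1)
cv2.imwrite('pics/w3b.png',im[100:,60:460].repeat(2,0).repeat(2,1))
E
```

```text
time_s: 6.75
eef_pos: [0.6536, -0.0358, 0.0664]
eef_rot: [-0.001, 0.368, 0.93, -0.0]
wrist_force: [-0.9, 0.3, -0.4]
opening: 0.747
```

View pics/w3b.png

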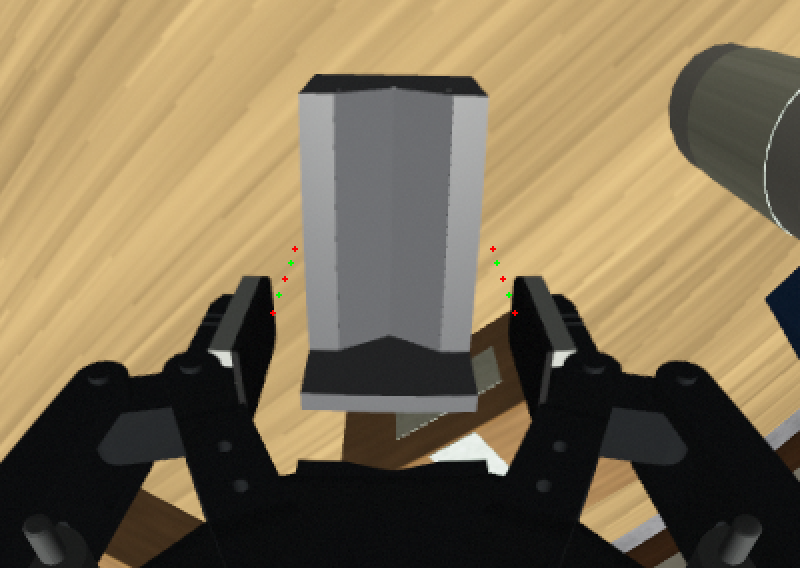

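Run:
```python
from h import *
np.set_printoptions(precision=1,suppress=True)
c=cam('wrist');o=monitor.get_obs();r=q2R(o['eef_rot']);t=np.array(o['eef_pos'])
for x in(.011,-.011):
  for z in(-.01,-.02,-.03,-.04,-.05):
    print(x,z,((proj(c,t+r@np.array([x,.032,z]))[0]-[60,100])*2))
```

```text
0.011 -0.01 [499.  229.6]
0.011 -0.02 [504.7 243.6]
0.011 -0.03 [511.  259.1]
0.011 -0.04 [518.  276.4]
0.011 -0.05 [525.8 295.7]
-0.011 -0.01 [493.9 292.9]
-0.011 -0.02 [498.9 309.2]
-0.011 -0.03 [504.3 327. ]
-0.011 -0.04 [510.3 346.7]
-0.011 -0.05 [516.8 368.3]
```

The tips stand about 36 mm behind the reported TCP at this opening. I'll go lower by that amount, with a force check.

```bash
python3 -m pendant '[[[-6,6,0,0,85],[0,0,0,0,85],[0,0,-30,0,85],[0,0,-30,0,85],[0,0,-12,0,85],[0,0,0,0,85]]]'; python3 -m pendant '[[[0,0,-6,0,85],[0,0,-6,0,85],[0,0,0,0,85],[0,0,0,0,85]]]'
python3 - <<'E'
from h import *
c=cam('wrist','w4.png')
cv2.imwrite('pics/w4b.png',c['img'][100:,60:460,::-1].repeat(2,0).repeat(2,1))
E
```

```text
time_s: 7.6
eef_pos: [0.6481, -0.0299, -0.0046]
eef_rot: [-0.001, 0.368, 0.93, -0.0]
wrist_force: [0.1, -0.8, 0.4]
opening: 1.001
time_s: 8.1
eef_pos: [0.6489, -0.0301, -0.0156]
eef_rot: [0.0, 0.368, 0.93, 0.0]
wrist_force: [0.4, -0.3, 0.0]
opening: 0.997
```

View pics/w4b.png

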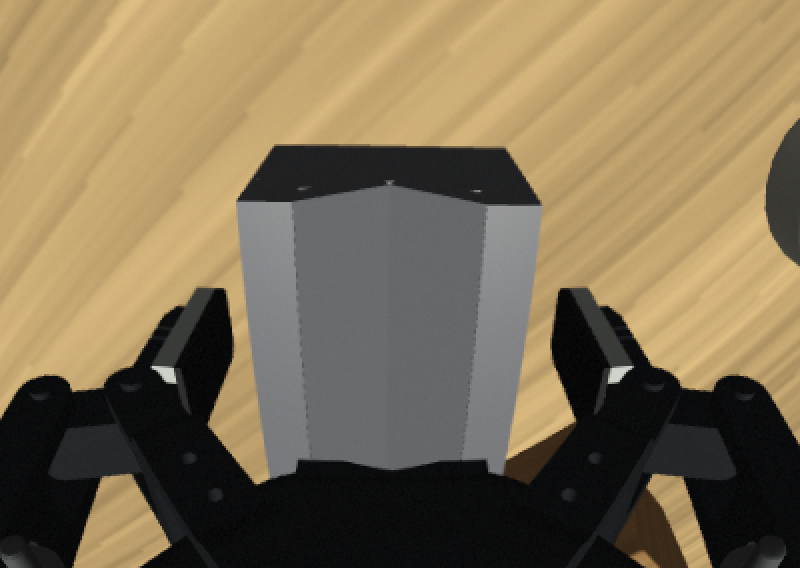

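The pads now straddle the cradle on both sides, at (230,330) and (555,330). I'm closing on it.

```bash
python3 -m pendant '[[[0,0,-4,0,85],[0,0,0,0,85],[0,0,0,0,50],[0,0,0,0,50],[0,0,0,0,50],[0,0,0,0,50],[0,0,0,0,50]]]'
```

```text
time_s: 9.02
eef_pos: [0.6491, -0.0301, -0.0195]
eef_rot: [0.0, 0.368, 0.93, 0.0]
wrist_force: [-0.7, 0.3, 3.6]
opening: 0.737
```

```bash
python3 -m pendant '[[[0,0,20,0,50],[-20,10,40,0,50],[-25,25,40,-9,50],[-24,40,0,-10,50],[-20,40,0,-10,50],[0,40,0,-10,50],[0,0,0,-8,50],[0,0,0,0,50]]]'
python3 - <<'E'
from h import *
np.set_printoptions(precision=4,suppress=True)
c=cam('wrist','w5.png')
for t in('fixed_face','fixed_cradle','loose_face'):
    for d in spotter.tip_of('wrist',t)[:2]:
        P=w(c,d['at']); print(t,round(d['confidence'],2),P,proj(c,P)[0].round())
cv2.imwrite('pics/w5b.png',cv2.resize(c['img'][:,:,::-1],(800,600),interpolation=cv2.INTER_CUBIC))
E
```

```text
time_s: 10.02
eef_pos: [0.5594, 0.1255, 0.0805]
eef_rot: [-0.0, 0.708, 0.706, -0.0]
wrist_force: [0.0, -1.4, -4.2]
opening: 0.738
fixed_face 0.33 [ 0.3882  0.1428 -0.0002] [ 84. 169.]
loose_face 0.65 [0.5611 0.1622 0.1234] [260. 192.]
```

View pics/w5b.png

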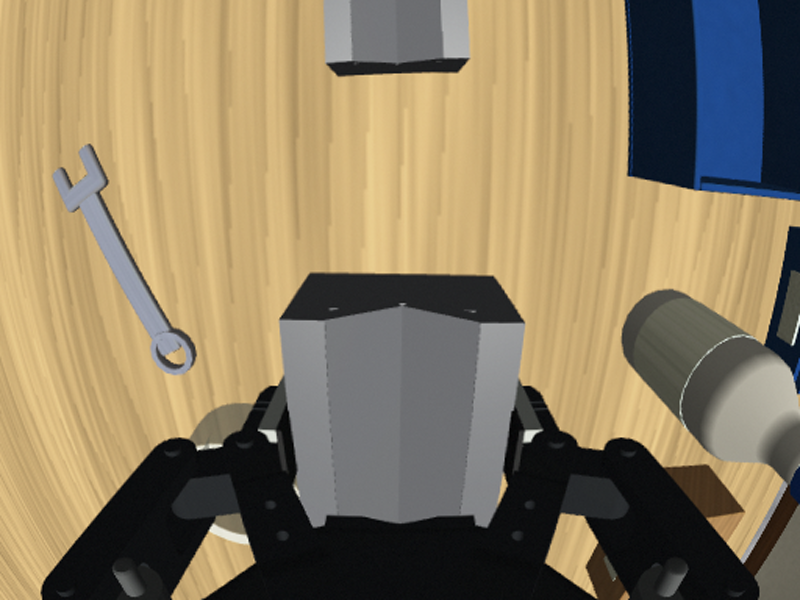

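The held cradle's end face is at (281–524, 321), and the fixed cradle's open face is at (326,65)–(468,58). Measuring both.

Run:
```python
from h import *
np.set_printoptions(precision=4,suppress=True)
c=cam('wrist'); s=.64
o=monitor.get_obs();print(o['eef_pos'],o['wrist_force'])
ang=lambda a,b:np.degrees(np.arctan2(b[1]-a[1],b[0]-a[0]))
def rep(n,pts,z):
    P=ray(c,np.array(pts)*s,z)[:,:2]; print(n,P.tolist(),'mid',(P[0]+P[1])/2,'ang',ang(P[0],P[1]),'w',np.linalg.norm(P[1]-P[0]))
    if len(P)>2: print('  sides',ang(P[0],P[2]),ang(P[1],P[3]))
rep('fix top',[(326,65),(468,58),(324,2),(469,2)],.044)
rep('fix bot',[(339,76),(461,71)],0)
rep('loose top',[(281,321),(524,322),(300,527),(488,527)],.144)
rep('loose bot',[(310,274),(494,277)],.1)
# detail crops
im=c['img'][:,:,::-1]
cv2.imwrite('pics/w6.png',np.vstack([cv2.resize(im[0:60,195:315],(720,360),interpolation=cv2.INTER_CUBIC),cv2.resize(im[168:216,170:340],(720,203),interpolation=cv2.INTER_CUBIC)]))
```

```text
[0.5598 0.1244 0.0801] [ 0.8948 -0.2465 -3.4633]
fix top [[0.5272761444984007, 0.24311447819654547], [0.5899627899272347, 0.24610083467932733], [0.5262289908084572, 0.2734998114760019], [0.5906919033694427, 0.2731344118500396]] mid [0.5586 0.2446] ang 2.727476563475059 w 0.06275773928498872
  sides 91.97377303881659 88.45506949101087
fix bot [[0.5274625720770978, 0.24425366576678464], [0.5925248104017748, 0.24689781128469274]] mid [0.56   0.2456] ang 2.3272340245092757 w 0.06511594552286674
loose top [[0.5288900459429735, 0.16266784411963847], [0.591857064177335, 0.16220777269807876], [0.5255665046965968, 0.08661689686599448], [0.5892424718702137, 0.08684379088539887]] mid [0.5604 0.1624] ang -0.4186268049501116 w 0.06296869897845551
  sides -92.5023199075261 -91.98695772918708
loose bot [[0.5284647457663539, 0.1625523597753285], [0.5924442659391339, 0.1613074136007095]] mid [0.5605 0.1619] ang -1.1147498560873732 w 0.06399163142565485
```

View pics/w6.png

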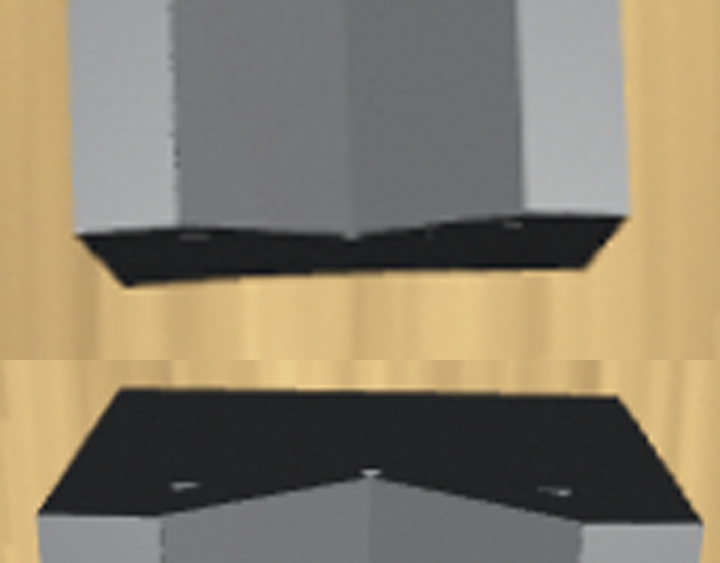

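```bash
python3 -m pendant '[[[0,25,-25,3,50],[0,25,-25,0,50],[0,18,-25,0,50],[0,0,-18,0,50],[0,0,0,0,50],[0,0,0,0,50]]]'
python3 - <<'E'
from h import *
np.set_printoptions(precision=4,suppress=True)
c=cam('wrist','w7.png')
o=monitor.get_obs();print(o['eef_pos'],o['wrist_force'])
im=c['img'][:,:,::-1]; 
cv2.imwrite('pics/w7b.png',cv2.resize(im[60:260,120:400],(784,560),interpolation=cv2.INTER_CUBIC))
E
```

```text
time_s: 11.02
eef_pos: [0.5606, 0.1922, -0.0121]
eef_rot: [0.0, 0.69, 0.724, 0.0]
wrist_force: [-0.6, 0.4, -3.7]
opening: 0.739
[ 0.561   0.1923 -0.0117] [-0.2956 -0.3592 -3.3665]
```

View pics/w7b.png

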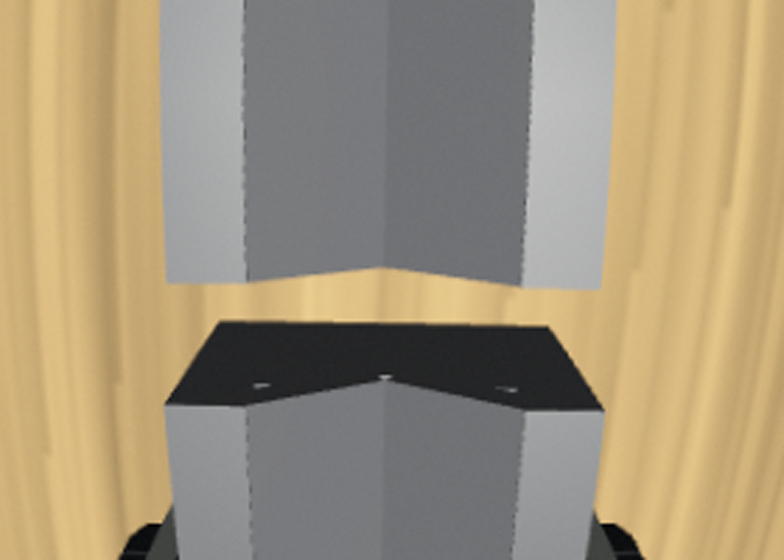

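The fixed face edge is at (168,283)–(601,289) and the held face's top edge at (167,404)–(603,410). They look nearly parallel and centred; I'm computing the offsets.

```bash
cat > m.py <<'E'
from h import *
import sys
np.set_printoptions(precision=4,suppress=True)
def edges(c,pts,z,s=2.8,off=(120,60)):
    P=ray(c,np.array(pts)/s+off,z)[:,:2]; v=P[1]-P[0]
    return P,(P[0]+P[1])/2,np.degrees(np.arctan2(v[1],v[0])),np.linalg.norm(v)
E
python3 - <<'E'
from m import *
c=cam('wrist'); print(edges(c,[(168,283),(601,289)],.044)); print(edges(c,[(167,404),(603,410)],.052)); print(edges(c,[(220,322),(548,327)],.008))
print(edges(c,[(248,283),(522,287)],.044)[1:],edges(c,[(246,406),(525,409)],.052)[1:])
o=monitor.get_obs();r=q2R(o['eef_rot']);print(np.degrees(np.arctan2(r[1,0],r[0,0])),o['eef_pos'])
E
```

```text
(array([[0.5267, 0.2454],
       [0.5907, 0.2475]]), array([0.5587, 0.2465]), np.float64(1.9159951599460778), np.float64(0.06402372963621815))
(array([[0.528 , 0.2295],
       [0.591 , 0.2315]]), array([0.5595, 0.2305]), np.float64(1.8317625131759656), np.float64(0.06307363325900432))
(array([[0.5278, 0.229 ],
       [0.5914, 0.2311]]), array([0.5596, 0.2301]), np.float64(1.8071683215387604), np.float64(0.06365213118811006))
(array([0.5587, 0.2465]), np.float64(1.8742485395529005), np.float64(0.03995971408522046)) (array([0.5595, 0.2305]), np.float64(2.016489140852323), np.float64(0.03980336557960187))
92.72194923442264 [ 0.561   0.1924 -0.0117]
```

```bash
python3 -m pendant '[[[0,0,-7.5,0,50],[0,0,0,0,50],[-0.4,8,0,0,50],[-0.4,6,0,0,50],[0,3,0,0,50],[0,2,0,0,50],[0,0,0,0,50],[0,0,0,0,50]]]'
```

```text
time_s: 12.12
eef_pos: [0.5595, 0.2082, -0.0196]
eef_rot: [0.002, 0.69, 0.724, -0.002]
wrist_force: [-3.1, -21.1, 10.0]
opening: 0.739
```

```bash
python3 -m pendant '[[[0,-1,2,0,50],[0,0,0,0,85],[0,0,0,0,85],[0,0,0,0,85],[0,-10,50,0,85],[0,-20,50,0,85],[0,-10,20,0,85],[0,0,0,0,85]]]'
python3 - <<'E'
from h import *
c=cam('wrist','w8.png')
o=monitor.get_obs();print(o['eef_pos'],o['wrist_force'])
a=proj(c,[[.559,.2465,.044],[.53,.2465,.044],[.59,.2475,.044],[.53,.137,.072],[.59,.137,.072]]);print(a.round())
u,v=a[0].astype(int); im=c['img'][:,:,::-1]
y0=max(v-80,0); x0=u-100; print('off',x0,y0)
cv2.imwrite('pics/w8b.png',cv2.resize(im[y0:y0+150,x0:x0+200],(800,600),interpolation=cv2.INTER_CUBIC))
E
```

```text
time_s: 13.12
eef_pos: [0.56, 0.1709, 0.103]
eef_rot: [0.001, 0.69, 0.724, 0.001]
wrist_force: [0.5, 0.4, -0.8]
opening: 0.998
[0.55864885 0.17116168 0.10114629] [-0.11708849 -0.92843125 -1.00168279]
[[259. 100.]
 [222.  99.]
 [299. 101.]
 [216. 244.]
 [292. 247.]]
off 159 20
```

View pics/w8b.png

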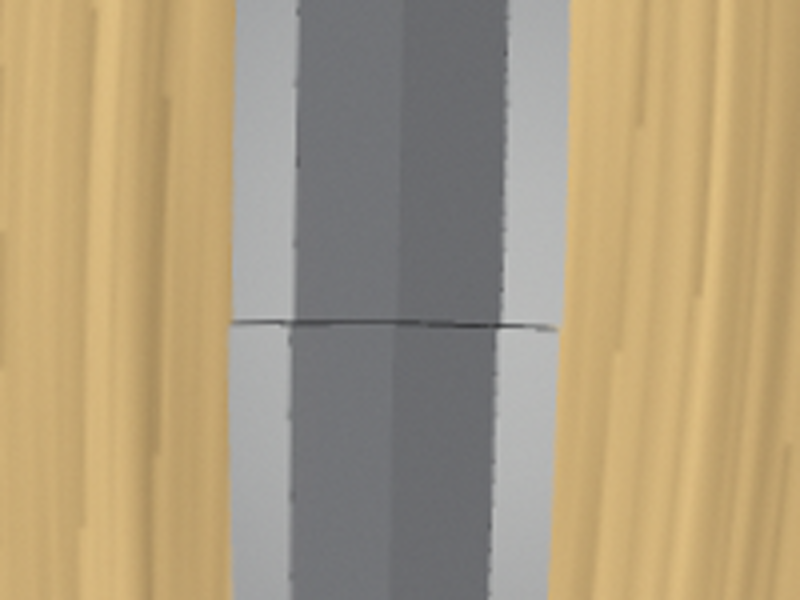

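The joint line at row ~322 is thin and parallel, but the loose half sits about 1 mm toward −x (left). I'm regripping to nudge it +x and press it home again.

```bash
python3 -m pendant '[[[0.5,20,-50,0,85],[0.4,20,-50,0,85],[0,-3,-20,0,85],[0,0,0,0,85],[0,0,0,0,85],[0,0,0,0,50],[0,0,0,0,50],[0,0,0,0,50]]]';python3 -m pendant '[[[0,-1,0,0,50],[0.5,0,0,0,50],[0,3,0,0,50],[0,2,0,0,50],[0,0,0,0,50]]]'
```

```text
time_s: 14.18
eef_pos: [0.5615, 0.2079, -0.0162]
eef_rot: [0.001, 0.69, 0.724, 0.001]
wrist_force: [-1.0, -1.1, 6.8]
opening: 0.737
time_s: 14.8
eef_pos: [0.5617, 0.2083, -0.0162]
eef_rot: [0.002, 0.69, 0.724, -0.001]
wrist_force: [-5.1, -16.9, 10.0]
opening: 0.741
```

```bash
python3 -m pendant '[[[0,0,0,0,50],[0,0,0,0,85],[0,0,0,0,85],[0,0,0,0,85],[0,-10,50,0,85],[0,-20,50,0,85],[0,-10,20,0,85],[0,0,0,0,85]]]'
python3 - <<'E'
from h import *
c=cam('wrist','w9.png');a=cv2.imread('pics/w8.png').astype(int)
im=c['img'][:,:,::-1].astype(int);print(monitor.get_obs()['eef_pos'])
# saturation-like: wood R-B high, grey ~0 -> outer edges per row (sub-pixel)
def edge(im,v,lo,hi,rise):
    s=(im[v,lo:hi,2]-im[v,lo:hi,0]).astype(float)
    s=s if rise else s[::-1]
    t=(s[:5].mean()+s[-5:].mean())/2; k=np.argmax(s>t); x=k-1+(t-s[k-1])/(s[k]-s[k-1])
    return lo+x if rise else hi-1-x
for n,I in(('old',a),('new',im)):
    for rows in(range(60,98),range(106,140)):
        for lo,hi,rise in((200,235,False),(285,312,True)):
            e=np.array([edge(I,v,lo,hi,rise) for v in rows]); p=np.polyfit(np.array(rows)-101,e,1); print(n,rows[0],'L' if not rise else 'R',p.round(3),np.std(e-np.polyval(p,np.array(rows)-101)).round(2))
    g=I.sum(2)/3; print([ [int(x) for x in g[96:107,u]] for u in(225,245,270,292)])
E
```

```text
time_s: 15.8
eef_pos: [0.5615, 0.1718, 0.103]
eef_rot: [0.001, 0.69, 0.724, 0.001]
wrist_force: [0.4, -0.2, -0.6]
opening: 1.001
[0.56005103 0.17204766 0.10108448]
old 60 L [-5.00000e-03  2.16481e+02] 0.06
old 60 R [-3.00000e-02  2.99331e+02] 0.08
old 106 L [1.00000e-02 2.15458e+02] 0.07
old 106 R [-4.20000e-02  2.98434e+02] 0.09
[[175, 175, 176, 176, 101, 167, 175, 175, 177, 175, 174], [117, 117, 117, 116, 79, 116, 116, 116, 117, 114, 117], [109, 108, 110, 109, 89, 74, 108, 107, 107, 109, 109], [184, 185, 185, 186, 185, 134, 172, 185, 185, 184, 185]]
new 60 L [-4.00000e-03  2.14547e+02] 0.06
new 60 R [-3.00000e-02  2.97415e+02] 0.1
new 106 L [1.3000e-02 2.1708e+02] 0.06
new 106 R [-4.20000e-02  3.00042e+02] 0.08
[[176, 176, 176, 176, 176, 145, 175, 177, 176, 176, 175], [116, 117, 116, 117, 115, 98, 115, 117, 117, 116, 116], [108, 109, 109, 108, 108, 106, 95, 108, 108, 109, 108], [185, 185, 184, 186, 185, 185, 155, 183, 185, 184, 185]]
```

The line has thinned, so the gap is closed, but the step overshot to +2 mm. I'll correct it with measured TCP x as feedback, targeting about 0.5597 at release.

```bash
python3 -m pendant '[[[-0.8,20,-50,0,85],[-0.8,20,-50,0,85],[0,-4,-20,0,85],[0,0,0,0,85],[0,0,0,0,85],[0,0,0,0,50],[0,0,0,0,50],[0,0,0,0,50]]]';python3 -m pendant '[[[0,-1,0,0,50],[0,3,0,0,50],[0,2,0,0,50],[0,0,0,0,50]]]'
```

```text
time_s: 16.85
eef_pos: [0.561, 0.2079, -0.016]
eef_rot: [0.001, 0.69, 0.724, 0.002]
wrist_force: [-0.3, -1.5, 6.2]
opening: 0.742
time_s: 17.35
eef_pos: [0.5609, 0.2078, -0.016]
eef_rot: [0.003, 0.69, 0.724, -0.001]
wrist_force: [-2.6, -18.7, 10.7]
opening: 0.739
```

```bash
python3 -m pendant '[[[0,-5,0,0,50],[-1.4,0,0,0,50],[0,0,0,0,50],[0,3,0,0,50],[0,2,0,0,50],[0,0,0,0,50]]]'
```

```text
time_s: 18.1
eef_pos: [0.5601, 0.2078, -0.016]
eef_rot: [0.003, 0.69, 0.724, -0.001]
wrist_force: [0.6, -20.2, 13.1]
opening: 0.737
```

```bash
python3 -m pendant '[[[-0.6,0,0,0,50],[0,0,0,0,50],[0,0,0,0,85],[0,0,0,0,85],[0,0,0,0,85],[0,-10,50,0,85],[0,-20,50,0,85],[0,-10,20,0,85]]]'; python3 -m pendant '[[[0,0,0,0,85]]]' >/dev/null
cat > st.py <<'E'
from h import *
c=cam('wrist','w10.png'); im=c['img'][:,:,::-1].astype(int);print(monitor.get_obs()['eef_pos'])
def edge(im,v,lo,hi,rise):
    s=(im[v,lo:hi,2]-im[v,lo:hi,0]).astype(float)
    s=s if rise else s[::-1]
    t=(s[:5].mean()+s[-5:].mean())/2; k=np.argmax(s>t); x=k-1+(t-s[k-1])/(s[k]-s[k-1])
    return lo+x if rise else hi-1-x
for rows in(range(60,98),range(106,140)):
    for lo,hi,rise in((200,235,False),(285,312,True)):
        e=np.array([edge(im,v,lo,hi,rise) for v in rows]); p=np.polyfit(np.array(rows)-101,e,1); print(rows[0],p.round(3))
g=im.sum(2)/3; print([[int(x) for x in g[96:107,u]] for u in(225,245,270,292)])
E
python3 st.py
```

```text
time_s: 19.1
eef_pos: [0.5584, 0.1719, 0.1047]
eef_rot: [0.001, 0.69, 0.724, 0.002]
wrist_force: [-0.1, 0.5, 0.0]
opening: 0.996
[0.55632391 0.1721102  0.10097401]
60 [-6.0000e-03  2.1948e+02]
60 [-3.0000e-02  3.0236e+02]
106 [1.10000e-02 2.19235e+02]
106 [-4.4000e-02  3.0226e+02]
[[175, 175, 175, 175, 175, 144, 105, 175, 175, 175, 174], [116, 115, 116, 115, 116, 110, 86, 115, 116, 115, 116], [108, 108, 109, 107, 108, 103, 79, 108, 107, 107, 108], [184, 183, 184, 184, 185, 184, 184, 149, 184, 184, 184]]
```

The step is now about −0.1 mm, with parallel faces and a joint line of at most ~0.4 mm. The cradle is released, so I'm going to the roller.

```bash
python3 -m pendant '[[[-6,-56,12,2,85],[-6,-56,12,2,85],[-6,-56,12,2,85],[-6,-56,12,2,85],[-6,-56,12,2,85],[-6,-56,12,2,85],[-6,-56,12,2,85],[-6,-56,12,2,85]]]'; python3 -m pendant '[[[0,0,0,2,85],[0,0,0,0,85]]]'
python3 - <<'E'
from h import *
np.set_printoptions(precision=4,suppress=True)
c=cam('wrist','w11.png')
for t in('roller','parking_cradle'):
    for d in spotter.tip_of('wrist',t)[:2]:
        P=w(c,d['at']); print(t,round(d['confidence'],2),P,proj(c,P)[0].round())
cv2.imwrite('pics/w11b.png',cv2.resize(c['img'][:,:,::-1],(800,600),interpolation=cv2.INTER_CUBIC))
E
```

```text
time_s: 20.27
eef_pos: [0.5077, -0.2763, 0.195]
eef_rot: [-0.002, 0.582, 0.813, 0.0]
wrist_force: [0.4, -0.3, -0.4]
opening: 0.996
time_s: 20.52
eef_pos: [0.508, -0.2745, 0.195]
eef_rot: [-0.002, 0.568, 0.823, 0.001]
wrist_force: [0.8, -0.4, -0.9]
opening: 0.998
roller 0.59 [ 0.5105 -0.2775  0.0615] [258. 174.]
roller 0.56 [ 0.2869 -0.4218  0.0295] [ 73. 207.]
parking_cradle 0.26 [ 0.7763 -0.0871 -0.0009] [470. 111.]
```

View pics/w11b.png

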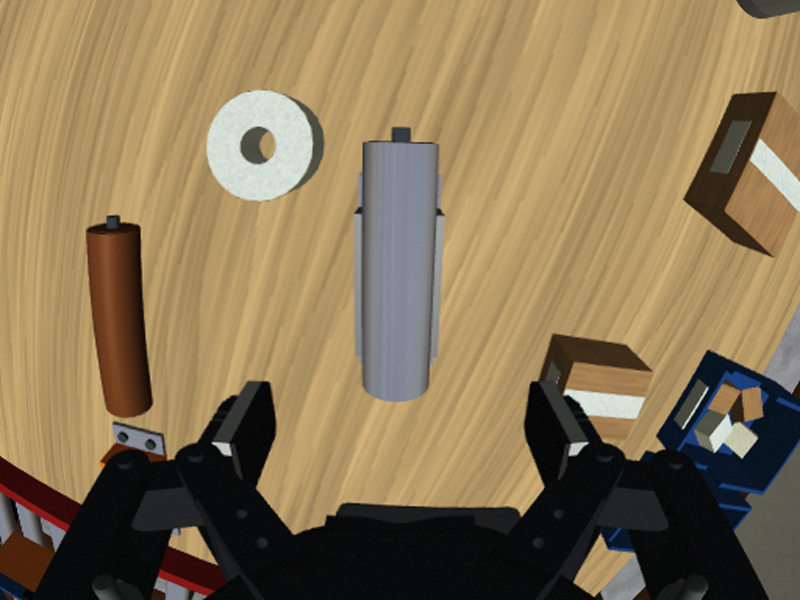

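The grey roller spans (401,142) to (395,401) in the parking cradle, nearly aligned with the tool. Computing the grasp numerically; that was my 12th view.

Run:
```python
from h import *
np.set_printoptions(precision=4,suppress=True)
c=cam('wrist');o=monitor.get_obs();r=q2R(o['eef_rot']);t=np.array(o['eef_pos'])
P=ray(c,np.array([(401,142),(395,401)])*.64,.086)[:,:2];v=P[0]-P[1]
m=P.mean(0);print('mid',m,'len',np.linalg.norm(v),'ang',np.degrees(np.arctan2(v[1],v[0])))
Q=ray(c,np.array([(363,150),(439,150),(363,380),(429.5,380)])*.64,.066)[:,:2];a=(Q[0]+Q[1])/2;b=(Q[2]+Q[3])/2;v=a-b
print(a,b,np.degrees(np.arctan2(v[1],v[0])))
print('tool',np.degrees(np.arctan2(r[1,0],r[0,0])),t,'delta',(m-t[:2])*1000,t[2])
```

```text
mid [ 0.5087 -0.2789] len 0.17615131530518452 ang 109.5404036194915
[ 0.4811 -0.2005] [ 0.5368 -0.3561] 109.69431244381518
tool 110.86111111817334 [ 0.5088 -0.2742  0.1967] delta [-0.0616 -4.7496] 0.1966632143399545
```

```bash
python3 -m pendant '[[[0,-4.7,-40,-1.2,85],[0,0,-50,0,85],[0,0,-45,0,85],[0,0,-25,0,85],[0,0,0,0,85]]]'; python3 -m pendant '[[[0,0,-8,0,85],[0,0,-4,0,85],[0,0,-3,0,85],[0,0,0,0,85]]]'
```

```text
time_s: 21.35
eef_pos: [0.5073, -0.2783, 0.0352]
eef_rot: [-0.003, 0.576, 0.817, 0.0]
wrist_force: [-0.0, -0.4, 0.8]
opening: 0.995
time_s: 21.85
eef_pos: [0.5088, -0.2809, 0.0228]
eef_rot: [0.0, 0.577, 0.817, -0.0]
wrist_force: [-0.4, -0.3, 0.1]
opening: 0.994
```

```bash
python3 -m pendant '[[[0,0,-3,0,85],[0,0,-3,0,85],[0,0,0,0,85]]]'; python3 -m pendant '[[[0,0,0,0,35],[0,0,0,0,35],[0,0,0,0,35],[0,0,0,0,35],[0,0,0,0,35]]]'
```

```text
time_s: 22.22
eef_pos: [0.5085, -0.2806, 0.0162]
eef_rot: [-0.0, 0.577, 0.817, 0.0]
wrist_force: [-0.1, -0.3, -0.5]
opening: 0.994
time_s: 22.85
eef_pos: [0.5085, -0.281, 0.0172]
eef_rot: [-0.0, 0.577, 0.817, -0.0]
wrist_force: [-3.3, 0.3, 5.0]
opening: 0.569
```

```bash
python3 -m pendant '[[[0,0,8,0,35],[0,0,15,0,35],[0,0,25,0,35],[0,0,40,0,35],[0,0,40,0,35],[0,0,0,0,35],[0,0,0,0,35]]]'
python3 - <<'E'
from h import *
np.set_printoptions(precision=4,suppress=True)
o=monitor.get_obs();r=q2R(o['eef_rot']);t=np.array(o['eef_pos']);print(t,o['wrist_force'],o['torque'],o['opening'])
c=cam('wrist','w12.png')
zr=.061+t[2]-.0172
for d in spotter.tip_of('wrist','roller')[:2]: print(d['confidence'],w(c,d['at']))
# silhouette of front end: predicted axis points
ax=np.array([np.cos(np.radians(109.6)),np.sin(np.radians(109.6)),0])
for s in(.088,.098,0): print(s,proj(c,[np.array([.5087,-.2789,zr+(.025 if s==.088 else 0)])+ax*s])[0])
c=cam('side'); 
for d in spotter.tip_of('side','roller')[:2]: print('side',d['confidence'],w(c,d['at']))
E
```

```text
time_s: 23.72
eef_pos: [0.5079, -0.28, 0.1431]
eef_rot: [-0.001, 0.577, 0.817, 0.0]
wrist_force: [-0.7, -0.6, -7.3]
opening: 0.56
[ 0.5079 -0.28    0.1431] [-0.6506 -0.5506 -7.256 ] [-0.0233  0.0132 -0.001 ] 0.55992940483107
0.89 [ 0.2874 -0.4228  0.0263]
0.64 [ 0.5068 -0.2796  0.1896]
0.088 [259.7834  73.187 ]
0.098 [259.0769  54.0471]
0 [258.5568 259.2327]
side 0.76 [ 0.2878 -0.4239  0.0295]
side 0.73 [ 0.5081 -0.274   0.191 ]
```

```bash
python3 -m pendant '[[[3,20,0,0,35],[5,50,0,-2,35],[5,50,0,-2,35],[5,50,0,-2,35],[5,50,0,-2,35],[5,50,0,-2,35],[5,50,0,-2,35],[5,50,0,-2,35]]]'; python3 -m pendant '[[[5,50,0,-2,35],[5,50,0,-1.5,35],[3,35,0,0,35],[0,15,0,0,35],[0,0,0,0,35],[0,0,0,0,35]]]'
python3 - <<'E'
from h import *
np.set_printoptions(precision=4,suppress=True)
o=monitor.get_obs();r=q2R(o['eef_rot']);t=np.array(o['eef_pos']);a=np.degrees(np.arctan2(r[1,0],r[0,0]));print(t,a,o['wrist_force'])
c=cam('wrist','w13.png'); zr=.061+t[2]-.0172
ax=np.array([np.cos(np.radians(a)),np.sin(np.radians(a)),0]); m=np.array([t[0],t[1],zr])+ax*.002
for s,h in((.088,.025),(.088,0),(.098,.006)): print('front pred',s,proj(c,[m+ax*s+[0,0,h]])[0])
g=c['img'].sum(2)/3; u=int(proj(c,[m])[0,0]); print(u,[int(x) for x in g[30:100,u+4]])
for n in('wrist','side','top'):
    if n!='wrist': c=cam(n)
    for th in('roller','fixed_face','loose_face'):
        for d in spotter.tip_of(n,th)[:2]: print(n,th,round(d['confidence'],2),w(c,d['at']))
E
```

```text
time_s: 24.92
eef_pos: [0.5459, 0.0919, 0.1442]
eef_rot: [-0.0, 0.672, 0.74, -0.0]
wrist_force: [0.5, -0.2, -5.5]
opening: 0.566
time_s: 25.68
eef_pos: [0.5595, 0.2382, 0.1443]
eef_rot: [0.0, 0.694, 0.72, -0.001]
wrist_force: [-0.0, -0.1, -5.9]
opening: 0.568
[0.5595 0.2382 0.1443] 92.03132037943406 [-0.0323 -0.115  -5.8669]
front pred 0.088 [256.5093  69.5805]
front pred 0.088 [256.405   73.7987]
front pred 0.098 [256.4347  49.0377]
256 [180, 179, 179, 178, 173, 170, 169, 174, 178, 176, 176, 175, 173, 173, 173, 174, 171, 173, 181, 178, 98, 77, 76, 78, 79, 77, 77, 76, 78, 76, 77, 78, 77, 79, 77, 77, 78, 76, 79, 74, 75, 152, 170, 170, 171, 171, 171, 172, 171, 171, 172, 171, 172, 170, 171, 170, 170, 172, 171, 172, 171, 171, 172, 171, 171, 170, 171, 171, 171, 172]
wrist roller 0.74 [0.5568 0.2407 0.1883]
side roller 0.86 [ 0.2873 -0.4212  0.0284]
side roller 0.74 [0.5606 0.2419 0.1909]
side fixed_face 0.8 [0.5564 0.2468 0.0217]
side fixed_face 0.17 [0.7271 0.0992 0.0026]
side loose_face 0.67 [0.5597 0.2492 0.0262]
top roller 0.77 [ 0.2874 -0.4235  0.0263]
top roller 0.64 [0.5585 0.2376 0.1836]
top fixed_face 0.74 [0.5613 0.2502 0.0226]
top fixed_face 0.63 [ 0.3807 -0.2284 -0.0007]
top loose_face 0.83 [0.5532 0.245  0.0157]
```

```bash
python3 -m pendant '[[[-0.6,6.9,-25,0,35],[0,0,-30,0,35],[0,0,-25,0,35],[0,0,0,0,35],[0,0,0,0,35]]]'
python3 - <<'E'
from h import *
np.set_printoptions(precision=4,suppress=True)
o=monitor.get_obs();r=q2R(o['eef_rot']);t=np.array(o['eef_pos']);a=np.degrees(np.arctan2(r[1,0],r[0,0]));print(t,a,o['wrist_force'])
c=cam('wrist','w14.png'); zr=.061+t[2]-.0172
ax=np.array([np.cos(np.radians(a)),np.sin(np.radians(a)),0]); m=np.array([t[0],t[1],zr])+ax*.0014
for s,h in((.088,.025),(.098,.006)): print('front pred',proj(c,[m+ax*s+[0,0,h]])[0])
f=np.array([.5587,.2465,.0]); 
for k in(.102,.110): print('plate top pred',proj(c,[f+ax*k+[0,0,.072]+np.array([.02,0,0]),f+ax*k+[0,0,.072]]))
g=c['img'].sum(2)/3; u=int(proj(c,[m])[0,0]);print(u)
for k in(4,20,28): print(k,[int(x) for x in g[0:100,u+k]])
E
```

```text
time_s: 26.9
eef_pos: [0.56, 0.2464, 0.0657]
eef_rot: [0.0, 0.694, 0.72, 0.001]
wrist_force: [-0.2, -0.2, -5.5]
opening: 0.562
[0.56   0.2464 0.0657] 92.06595447633333 [-0.2311 -0.1561 -5.4567]
front pred [257.0283  71.2147]
front pred [256.7692  50.4629]
plate top pred [[290.4411  58.141 ]
 [253.9957  56.2797]]
plate top pred [[290.4767  44.1996]
 [254.      42.296 ]]
256
4 [173, 173, 174, 174, 174, 172, 173, 174, 173, 173, 173, 173, 174, 173, 171, 173, 173, 172, 172, 173, 172, 173, 173, 173, 171, 167, 165, 162, 163, 166, 172, 170, 169, 170, 168, 168, 164, 165, 167, 167, 165, 164, 171, 182, 184, 183, 184, 183, 183, 170, 94, 73, 74, 72, 73, 74, 74, 73, 73, 74, 73, 72, 74, 73, 73, 73, 73, 74, 74, 69, 70, 145, 164, 165, 163, 164, 163, 164, 164, 163, 164, 165, 164, 164, 164, 164, 165, 165, 164, 164, 164, 165, 163, 165, 164, 164, 164, 164, 164, 164]
20 [174, 175, 175, 175, 176, 177, 175, 175, 176, 175, 175, 175, 176, 176, 175, 176, 174, 175, 176, 175, 176, 176, 177, 175, 174, 168, 167, 163, 162, 164, 171, 171, 114, 73, 73, 73, 74, 73, 73, 73, 73, 73, 97, 167, 183, 184, 184, 184, 185, 185, 186, 185, 186, 186, 186, 185, 185, 60, 30, 32, 31, 32, 68, 111, 113, 114, 113, 111, 112, 113, 42, 114, 163, 163, 163, 163, 163, 162, 164, 164, 163, 163, 163, 162, 164, 164, 164, 164, 165, 164, 165, 164, 164, 164, 164, 164, 164, 165, 165, 164]
28 [170, 168, 170, 170, 170, 170, 169, 170, 170, 170, 169, 170, 168, 170, 170, 170, 170, 170, 169, 170, 172, 170, 170, 171, 171, 168, 167, 164, 162, 164, 170, 173, 169, 168, 133, 75, 70, 71, 71, 71, 72, 71, 74, 142, 183, 185, 185, 186, 185, 185, 186, 186, 186, 186, 187, 187, 187, 66, 31, 31, 30, 30, 75, 112, 113, 113, 113, 112, 113, 112, 81, 60, 162, 162, 161, 161, 161, 163, 162, 161, 162, 162, 162, 162, 162, 163, 161, 162, 162, 162, 163, 164, 164, 164, 163, 163, 162, 164, 164, 161]
```

The plate edges match predictions within 1 px. Final trim, then lowering.

```bash
python3 -m pendant '[[[-1,-1.3,-15,0,35],[0,0,-18,0,35],[0,0,-10,0,35],[0,0,-2,0,35],[0,0,0,0,35],[0,0,0,0,35]]]';  python3 -m pendant '[[[0,0,-2,0,35],[0,0,-2,0,35],[0,0,0,0,35]]]'
```

```text
time_s: 27.7
eef_pos: [0.5585, 0.245, 0.02]
eef_rot: [0.0, 0.694, 0.72, 0.0]
wrist_force: [0.3, -0.1, -6.5]
opening: 0.562
time_s: 28.08
eef_pos: [0.5586, 0.245, 0.0172]
eef_rot: [0.0, 0.694, 0.72, 0.0]
wrist_force: [-3.9, -0.8, 6.5]
opening: 0.564
```

```bash
python3 -m pendant '[[[0,0,0.5,0,52],[0,0,0,0,60],[0,0,0,0,85],[0,0,0,0,85],[0,0,0,0,85],[0,0,10,0,85],[0,0,30,0,85],[0,0,40,0,85]]]';  python3 -m pendant '[[[0,-20,50,0,85],[0,-20,0,0,85],[0,0,0,0,85],[0,0,0,0,85]]]'
python3 - <<'E'
from h import *
np.set_printoptions(precision=4,suppress=True)
c=cam('wrist','w15.png'); print(monitor.get_obs()['eef_pos'])
for n in('wrist','side','top'):
    if n!='wrist': c=cam(n)
    for th in('roller','fixed_face','loose_cradle'):
        for d in spotter.tip_of(n,th)[:2]: print(n,th,round(d['confidence'],2),w(c,d['at']))
c=cam('wrist'); ax=np.array([np.cos(np.radians(92)),np.sin(np.radians(92)),0]); f=np.array([.5587,.2465,0])
g=c['img'].sum(2)/3; L=lambda s,x,z: proj(c,[f+ax*s+[x,0,z]])[0]
for nm,s,z in(('front tube',.088,.086),('front spindle',.098,.067),('plate in',.102,.072),('rear tube',-.088,.086),('rear spindle',-.098,.067),('plate in',-.102,.072)): print(nm,L(s,0,z))
u0,v0=L(.105,0.002,.072).astype(int);u1,v1=L(.08,.002,.086).astype(int);print(v0,[int(x) for x in g[v0:v1+6,u0]])
u0,v0=L(-.08,.002,.086).astype(int);u1,v1=L(-.112,.002,.072).astype(int);print(v0,[int(x) for x in g[v0:v1+6,u0]])
# joint on shoulders beside the roller, both sides
for x in(-.029,.029):
    u,v=L(0,x,.044).astype(int); print('joint',u,v,[int(k) for k in g[v-7:v+8,u]])
    e=[]
    for s in(-.03,-.02,-.01,-.004,.004,.01,.02,.03):
        u,v=L(s,np.sign(x)*.032,.044); row=c['img'][int(round(v)),:,:].astype(int); d=(row[:,0]-row[:,2]); i=np.arange(int(u)-6,int(u)+8); dd=d[i]; t=(dd.max()+dd.min())/2
        k=np.argmax(np.diff((dd>t).astype(int))!=0); e.append(round(float(i[k]+(t-dd[k])/(dd[k+1]-dd[k])-u),2))
    print('edge residual px',e)
E
```

```text
time_s: 29.08
eef_pos: [0.5574, 0.2447, 0.0965]
eef_rot: [-0.001, 0.694, 0.72, -0.001]
wrist_force: [0.1, -0.3, 0.0]
opening: 0.995
time_s: 29.58
eef_pos: [0.5571, 0.205, 0.1447]
eef_rot: [-0.001, 0.694, 0.72, -0.001]
wrist_force: [-0.3, 0.3, -0.6]
opening: 0.994
[0.5571 0.2052 0.1446]
wrist roller 0.6 [0.5581 0.2431 0.0622]
side roller 0.76 [0.5563 0.2494 0.0652]
side roller 0.67 [ 0.2878 -0.4211  0.0288]
side fixed_face 0.67 [ 0.3843 -0.2283  0.0038]
side fixed_face 0.41 [0.5554 0.2483 0.0236]
side loose_cradle 0.77 [0.5608 0.1949 0.0028]
top roller 0.65 [0.5553 0.2444 0.0579]
top roller 0.59 [ 0.2868 -0.4262  0.0282]
top fixed_face 0.75 [ 0.4555 -0.0014 -0.0039]
top fixed_face 0.58 [0.5644 0.2461 0.0223]
top loose_cradle 0.81 [0.5616 0.1919 0.0001]
front tube [259.0239  32.0974]
front spindle [258.793   25.1675]
plate in [258.8593  19.3147]
rear tube [258.2418 241.7092]
rear spindle [258.0387 241.2582]
plate in [258.0539 247.4247]
16 [168, 169, 171, 147, 29, 30, 29, 30, 29, 49, 69, 70, 69, 71, 69, 69, 113, 154, 155, 156, 156, 156, 157, 157, 155, 156, 156, 157, 156, 157, 156, 156]
233 [153, 155, 154, 156, 156, 155, 155, 145, 101, 35, 34, 34, 37, 36, 36, 115, 141, 141, 141, 140, 140, 140, 156, 174, 173, 174, 174, 173, 173]
joint 227 134 [172, 172, 171, 172, 171, 172, 173, 172, 168, 109, 171, 171, 170, 169, 170]
edge residual px [-0.91, -1.08, -0.99, -1.0, -0.64, -0.69, -0.73, -0.85]
joint 289 136 [182, 181, 181, 181, 181, 181, 180, 146, 180, 179, 180, 178, 179, 178, 179]
edge residual px [-0.84, -0.76, -0.8, -0.89, -0.74, -0.59, -0.74, -0.71]
```

```bash
python3 -c "
from bench import order,monitor
print(order.hand_in(),monitor.get_obs()['time_s'])"
```

```text
the job is handed in; nothing more can be done
the job is handed in; nothing more can be done
```

I joined the loose cradle to the bolted one, released it, then moved the grey roller from the parking cradle into the closed-up rest. I handed the job in at about 30 s of the 59 s, with the arm raised clear.

**Cradle joint:** The last wrist picture shows the two halves parallel with a sideways step of about 0.2 mm or less. It took three grips: the first left a step of about 1 mm one way, the second overshot to 2 mm the other way, and the third fixed it. A faint joint line remains, estimated at no more than about 0.4 mm on one side and 0.2 mm on the other. I did not push it tighter after letting go.

**Roller:** It lies at axis height about 61 mm. Its ends show within about 1 px of where a roller centred between the stop plates should appear, and all three cameras place it there.

**What went wrong or disagreed:**
- **First grasp:** The fingertips stand about 35 mm behind the reported TCP (the tool's reference point), further than the data sheet implies. The first grasp therefore landed on top of the loose cradle with under 20 N of force. I corrected this before moving anything.
- **Network reports:** A few network reports were plainly wrong, such as the brown look-alike reported as the roller and a fixed_face reported at the label or tape roll. I ignored them.
- **Final look:** I had used all 12 picture views, so the final check was done numerically from camera data. I did not check the other items on the bench for movement, but the arm felt no contact with any of them.

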